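# Log a one-colony plate on the colony counter

## Task

The dish on the round stage of the white colony counter carries a single colony: log it by pressing with the fingertips, in this order: push in the raised near half of its red rocker so that it snaps over and switches the counter on, press the yellow key fully to zero the old tally, press the middle of the dish gently down until the sprung stage under it bottoms, which counts the colony, and press the green key fully to store the result, letting each key and the stage spring back before the next. Never press the grey key, do not work any key or the stage while the counter is off, do not lift the dish or push it off its seat, and leave the other things on the bench where they are.

Things in the scene. Friction and masses are not known exactly. Their poses are not given: they have to be found in the camera images.
- counter: colony counter fixed to the bench right of the sink: white case 150 mm deep (x), 180 wide (y); origin at the centre of its underside, z up, x from the key panel to the back, y to its left; turned up to 0.4 rad. Front 65 mm: panel sloping 9 degrees down to the operator, 40 to 50 mm high. Behind it 51 mm high, with a tilted dark readout (to 80 mm) back left and the round stage back right
- rocker_on (a point): on the red rocker at the left of the panel (22 mm wide, 37 mm long along the counter's x, faces in a shallow V): centre of the outer end of its near half (marked with a white bar), which must be pushed down; it stands up, about 16 mm above the panel, when off and goes down about 6 mm. This point moves with the rocker. Its x axis points to the rocker's far end
- rocker (a joint): angle of the red rocker in rad: 0 off (near half up), 0.38 on (near half down). A spring holds it at either end and snaps it over past the middle; about 1.5 N at the near end moves it
- key_yellow_top (a point): centre of the top of the yellow key (zero), second from the left on the panel, 52 mm right of the rocker, 22 x 22 mm, standing 9 mm out of the sloping panel; z is the key's axis, leaning 9 degrees toward the operator
- key_yellow (a joint): how far the yellow key is pressed in m: 0 up, 0.004 fully down; springs back; about 1.3 N starts it, 4.5 N takes it fully down
- key_green_top (a point): centre of the top of the green key (store), the rightmost, 82 mm right of the yellow one, 22 x 22 mm, like the yellow one
- key_green (a joint): how far the green key is pressed in m: 0 up, 0.004 fully down, same spring
- key_grey (a joint): how far the grey key half-way between the yellow and the green one is pressed in m (0 to 0.004, same spring); not to be pressed
- stage_center (a point): centre of the round stage's upper face on which the dish rests, 61 mm above the bench when up; 72 mm across with a rim 3 mm high all round, inside width 66 mm; moves with the stage
- stage (a joint): how far the stage is pressed down in m: 0 up, 0.006 at its lower stop; springs back; about 1.2 N (with the dish on it) starts it, 4.8 N takes it to the stop
- dish: loose petri dish with its lid on and one small orange colony, 61 mm across, 15 mm high, about 30 g, lying in the stage's rim; origin at the centre of its underside, z up; its lid takes the fingertip 15 mm above the underside
- plate_b: petri dish with lid, 61 mm across, 15 mm high, lower one of the two waiting dishes stacked at the front edge of the bench; origin at the centre of its underside; to be left alone
- plate_c: petri dish with lid, 61 mm across, 15 mm high, lying on top of plate_b; origin at the centre of its underside; to be left alone
- slide_case: green slide box, 68 x 96 x 34 mm, at the front edge of the bench; origin under its centre; to be left alone
- marker: white and red pen, 145 mm long, lying at the front edge of the bench; origin under its centre; to be left alone
- stopper: dark grey rubber stopper, 33 mm across, 27 mm high, behind the counter near the sink; origin under its centre; to be left alone
- dropper: brown dropping bottle with a white cap, 40 mm across, 78 mm high, behind the counter on the right; origin under its centre; to be left alone
Not all that is in view belongs to the job. What is shaped like the dish but purple is not meant.

How it is judged:
By the outcome, as a careful person would: the job done as asked, in the order asked, and still so for the second after the job is handed in, with the robot touching nothing.
It also fails if it takes over 48 s, if anything falls off the work surface, if the arm or the gripper's body presses on something with over 40 N, if the wrist force passes 120 N, or if a joint passes its speed limit or range.

## Robot

A 6-joint arm with a two-finger parallel gripper is mounted at the origin on a cart in front of the work surface, level with it; the furniture and walls round the work are solid. World frame = base frame: x ahead of the robot, y to its left, z up, the work surface at z = 0. Lengths are in m, angles in rad, forces in N, time in s.
With the tool pointing down it reaches from about 0.275 to 0.85 m from the base axis. Payload 19 kg.
Tool frame: the origin (TCP) lies midway between the tips of the shut fingers; the grasp point (between the pads) lies 19 mm behind it; z points along the fingers, y is the direction in which the jaws open and shut (so a half turn about z gives the same grasp; the last joint's range is limited). The gripper opens to 85 mm and grips with 20 to 120 N. Pads are 22 mm wide; open, the fingers measure 114 mm over their backs; the gripper's body (76 mm by 85 mm) begins 54 mm behind the grasp point. The pads swing forward as they close: fully open they stand 13 mm farther back than shut.
Start: joints at [1.078, 0.15, 1.437, -0, 1.554, -0.134], TCP at [0.202, 0.538, 0.231] pointing down, gripper open.
Joint ranges: [-2.8, 2.8], [-0.68, 2.1], [0.12, 2.68], [-1.39, 4.53], [0.16, 2.79], [-2.81, 2.81]. Speed limits (rad/s): [1.89, 1.89, 2.22, 3.01, 3.01, 3.01].

## Interface

Orientations are given as a unit quaternion [w, x, y, z].
In Python, from station import telemetry, vision, bot gives the robot as it stands.
- The arm moves only by the tool jog_arm, never from a script. Its argument "targets" is a list of rows, each a list of 7 numbers: the shift along the tool's x, y, z scaled (see below), then the turn, a rotation vector about the tool's x, y, z scaled (see below), then the opening, from 0 (shut) to 1 (fully open). In form: [[x, y, z, wx, wy, wz, hand], ...]. A call has 1 to 20 rows; each row is the pose to reach, as a shift and turn from the pose commanded when the call began, along the tool's axes at that moment; what a row does not reach only later rows make up. The controller multiplies each number of a shift by 50 cm and each number of a turn by pi/2 rad. A row lasts 1/8 s, in which the tool goes at most 62.5 mm and 10.7 degrees, less where a joint would pass 70% of its speed; a pose out of reach is approached as far as the arm can. A call with a number of a shift or a turn outside -1 to 1 is refused whole. A call with a gripper value outside its range is refused whole. The fingers move at their own pace and stop on an object; the grip force is fixed at half the most. Time passes only in rows, so rows that repeat a pose let the fingers close. It gives the time, the measured TCP pose, the force and the opening at its end, in the units of the state.
- telemetry.get_state(): the state, without advancing time (a new reading comes with each control period).
- vision.camera(name): name is "side" or "top" or "wrist"; returns (picture, depth): 480x640x3 uint8, red, green, blue; 480x640 float32, m along the optical axis (not along the pixel's ray), 0 where there is no reading.
- vision.camera_info(name): a dict with "camera_matrix" (3x3 intrinsics, pixels), "R" (3x3) and "t" (3): a world point X has camera coordinates R X + t; the wrist camera has in their place "mount" (4x4, takes a point from camera to tool coordinates, whose origin is the TCP and whose axes are the flange's). Camera axes: x right, y down, z forward; pixel columns grow to the right and rows downward; lengths in m; the calibration is good to about 2 mm. A picture is of the moment at which its call begins: read the wrist's pose just before it. camera_info takes no time and is no camera call.
- bot.job_done(): hands the job in, once; it reports no verdict.
The state is a dict: "clock": time; "joints": joint angles; "joint_vel": joint speeds; "joint_torque": joint torques, N m; "tool_pos": TCP position; "eef_rot": TCP orientation; "force": force on the tool from outside, world axes, zero at the start; "torque": the same for the moment, N m; "width": finger opening in m.
Only numpy, scipy, OpenCV 4.12 (cv2) and the standard library are available. Lean on these libraries where they do the work, as an engineer would, in place of code of your own. Each camera call takes 0.05 s, during which the arm holds its last target.

## Working session

There is one attempt and no reset: what is moved stays moved. The work goes in short steps, Python scripts to look and compute and a tool call to move; the robot and the scene stay as the last step left them, time stands still between calls to the robot, and variables do not carry over. Pictures are saved under pics/ and viewed, and the job is handed in when it is done.

Besides the shell and the picture viewer there is one more tool, called after "Request:" by a JSON object that holds its "op" and its "data". jog_arm: Moves the arm, as the interface text tells. Its arguments: {"type":"object","properties":{"targets":{"type":"array"}},"required":["targets"]}

```bash
mkdir -p pics; ls
python3 - <<'E'
from station import telemetry, vision, bot
import cv2,numpy as np
print(telemetry.get_state())
for n in("top","side"):
    p,d=vision.camera(n); i=vision.camera_info(n)
    np.savez(f"{n}0.npz",p=p,d=d,K=i["camera_matrix"],R=i["R"],t=i["t"])
    cv2.imwrite(f"pics/{n}0.png",p[:,:,::-1])
    print(n,i)
E
```

```text
pics
{'clock': 0.0, 'joints': array([ 1.07799522e+00,  1.50958451e-01,  1.43800641e+00, -1.81671408e-06,
        1.55379646e+00, -1.34018716e-01]), 'joint_vel': array([ 1.61148020e-03,  1.01688535e-03, -3.57612895e-04,  1.28264273e-03,
       -9.05434505e-05, -4.29423660e-04]), 'joint_torque': array([ 3.69629095e-03, -7.13052750e+01, -5.70878148e+01,  1.56779802e-04,
        8.85044632e-03,  1.62760813e-05]), 'tool_pos': array([0.20181735, 0.53816348, 0.23070341]), 'eef_rot': array([-1.79287823e-04,  1.78430525e-01,  9.83952339e-01, -5.56147213e-04]), 'force': array([ 0.39790305, -0.47678909,  0.95274334]), 'torque': array([-0.03687793, -0.02935661, -0.04964701]), 'width': 0.08562875427349764}
top {'camera_matrix': array([[467.58181079,   0.        , 319.14043218],
       [  0.        , 467.58181079, 245.30077314],
       [  0.        ,   0.        ,   1.        ]]), 'R': array([[ 0.05652855, -0.99839997, -0.00142496],
       [-0.97757635, -0.05505944, -0.20325586],
       [ 0.20285219,  0.01288277, -0.97912462]]), 't': array([0.01536539, 0.5652561 , 1.11826894])}
side {'camera_matrix': array([[442.6347689 ,   0.        , 317.05692329],
       [  0.        , 442.6347689 , 232.57083766],
       [  0.        ,   0.        ,   1.        ]]), 'R': array([[ 0.86274319, -0.50533709, -0.01756721],
       [-0.34587497, -0.56444378, -0.74951566],
       [ 0.36884236,  0.6527156 , -0.66175348]]), 't': array([-0.45332826,  0.27636215,  0.84441896])}
```

View pics/top0.png

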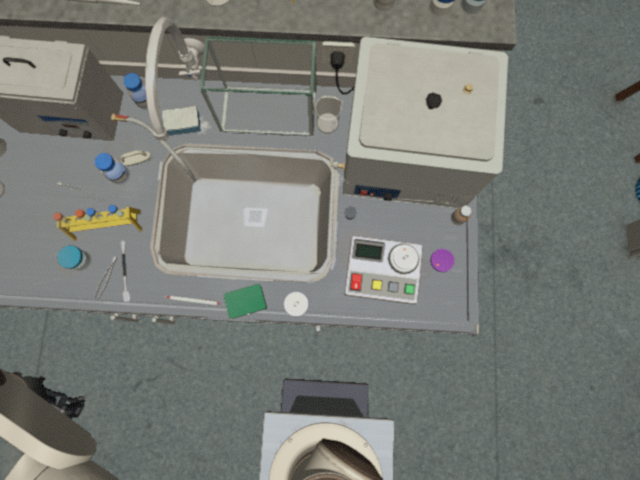

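View pics/side0.png

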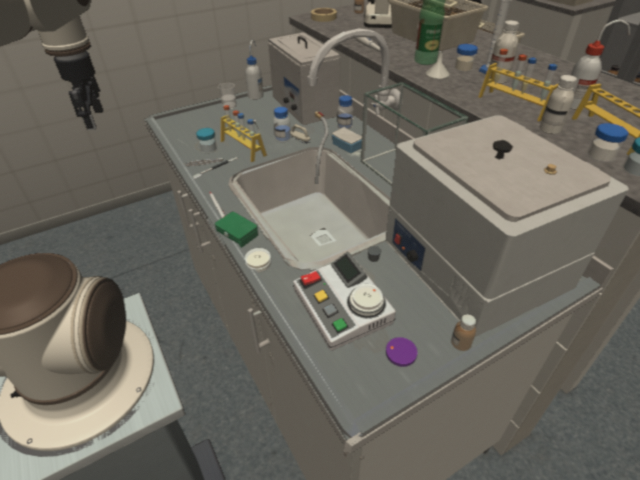

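```bash
cat > h.py <<'E'
import numpy as np,cv2
def load(n):
    z=np.load(f"{n}.npz"); return z
def ray(z,u,v,h):
    K,R,t=z["K"],z["R"],z["t"]; d=R.T@np.linalg.inv(K)@np.array([u,v,1.]); c=-R.T@t
    return c+d*(h-c[2])/d[2]
def tri(a,pa,b,pb):
    P=[z["K"]@np.c_[z["R"],z["t"]] for z in(a,b)]
    X=cv2.triangulatePoints(P[0],P[1],np.array(pa,float).reshape(2,1),np.array(pb,float).reshape(2,1)); return (X[:3]/X[3]).ravel()
def blobs(p,box,lo,hi,minA=8):
    x0,y0,x1,y1=box
    hsv=cv2.cvtColor(p[y0:y1,x0:x1],cv2.COLOR_RGB2HSV); m=cv2.inRange(hsv,lo,hi)
    n,l,s,c=cv2.connectedComponentsWithStats(m)
    return [(round(c[i][0]+x0,1),round(c[i][1]+y0,1),int(s[i,4])) for i in range(1,n) if s[i,4]>=minA]
def proj(z,X):
    q=z["K"]@(z["R"]@X+z["t"]); return q[:2]/q[2]
E
python3 - <<'E'
from h import *
a=load("top0");b=load("side0")
c1=cv2.resize(a["p"][225:310,335:435],(706,600),interpolation=cv2.INTER_CUBIC); cv2.imwrite("pics/c_top.png",c1[:,:,::-1])
c2=cv2.resize(b["p"][240:350,280:420],(760,597),interpolation=cv2.INTER_CUBIC); cv2.imwrite("pics/c_side.png",c2[:,:,::-1])
rng=dict(red=((0,150,100),(8,255,255)),yel=((22,120,100),(33,255,255)),grn=((45,120,80),(75,255,255)))
for k,(lo,hi) in rng.items():
    A=blobs(a["p"],(335,225,435,310),lo,hi);B=blobs(b["p"],(280,240,420,350),lo,hi);print(k,A,B)
    if A and B:
        A=max(A,key=lambda q:q[2]);B=max(B,key=lambda q:q[2])
        print(tri(a,A[:2],b,B[:2]), ray(a,*A[:2],.054),ray(b,*B[:2],.054))
E
```

```text
red [(np.float64(355.6), np.float64(281.1), 119)] [(np.float64(310.4), np.float64(277.9), 135)]
[ 0.47991539 -0.04876131  0.05314202] [ 0.47871903 -0.04832509  0.054     ] [ 0.48080497 -0.04971845  0.054     ]
yel [(np.float64(376.4), np.float64(284.4), 76)] [(np.float64(320.7), np.float64(295.5), 104)]
[ 0.47482992 -0.10092544  0.05066959] [ 0.47340087 -0.1001802   0.054     ] [ 0.47458441 -0.10363812  0.054     ]
grn [(np.float64(407.5), np.float64(288.9), 18)] [(np.float64(339.5), np.float64(324.2), 89)]
[ 0.46957338 -0.17962401  0.04623163] [ 0.46655637 -0.17740376  0.054     ] [ 0.46876063 -0.18503064  0.054     ]
```

View pics/c_top.png

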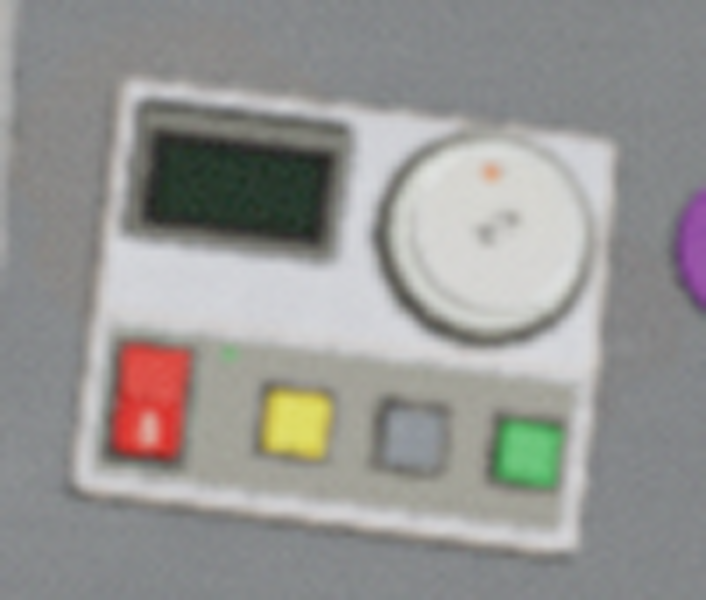

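View pics/c_side.png

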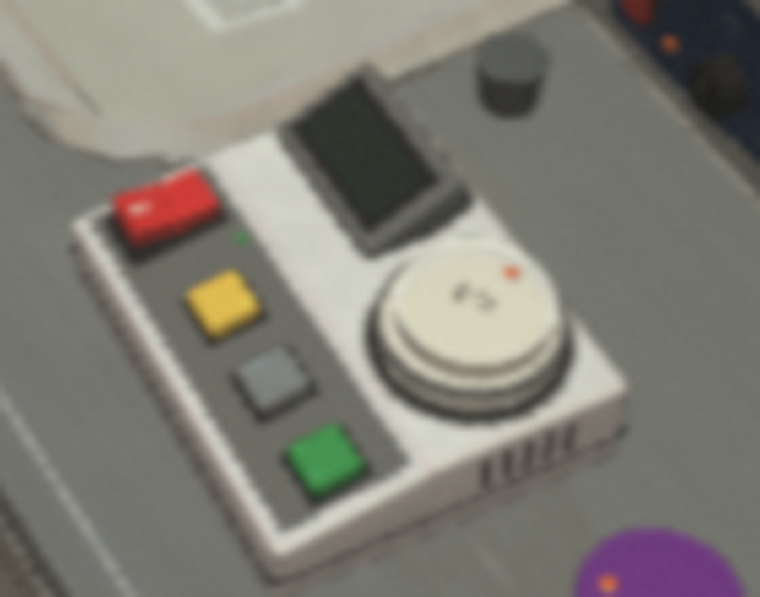

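```bash
cat >> h.py <<'E'
from scipy.spatial.transform import Rotation as Ro
def Rq(q): return Ro.from_quat([q[1],q[2],q[3],q[0]])
def Rdes(cx,tilt):  # tool y along counter y, z down leaning forward by tilt; x chosen = -cx-ish
    cx=np.array([cx[0],cx[1],0])/np.hypot(*cx[:2]); up=np.array([0,0,1.])
    cy=np.cross(up,cx); z=-np.cos(tilt)*up+np.sin(tilt)*cx; x=np.cross(cy,z)
    return Ro.from_matrix(np.c_[x,cy,z])
def cmd(p0,R0,p1,R1):
    s=R0.inv().apply(np.array(p1)-p0)/.5; w=(R0.inv()*R1).as_rotvec()/(np.pi/2)
    return np.round(np.r_[s,w],4)
E
python3 - <<'E'
from h import *
from station import telemetry, vision
s=telemetry.get_state(); i=vision.camera_info("wrist"); print(i)
R0=Rq(s["eef_rot"]);print(R0.as_matrix().round(3)); R1=Rdes((.996,-.087),0)
print(R1.as_matrix().round(3), cmd(s["tool_pos"],R0,[.46,-.11,.29],R1))
E
```

```text
{'camera_matrix': array([[363.56085661,   0.        , 321.39447909],
       [  0.        , 363.56085661, 232.56150321],
       [  0.        ,   0.        ,   1.        ]]), 'mount': array([[-1.07873553e-03, -9.44712350e-01, -3.27898479e-01,
         8.44791783e-02],
       [ 9.99999385e-01, -9.34442240e-04, -5.97611015e-04,
         5.21429594e-04],
       [ 2.58168317e-04, -3.27898922e-01,  9.44712777e-01,
        -1.42753497e-01],
       [ 0.00000000e+00,  0.00000000e+00,  0.00000000e+00,
         1.00000000e+00]])}
[[-0.936  0.351 -0.   ]
 [ 0.351  0.936 -0.001]
 [ 0.    -0.001 -1.   ]]
[[-0.996  0.087  0.   ]
 [ 0.087  0.996 -0.   ]
 [-0.     0.    -1.   ]] [-9.3860e-01 -1.0326e+00 -1.1750e-01 -7.0000e-04 -2.0000e-04 -1.7300e-01]
```

Request:
{"op": "jog_arm", "data": {"targets": [[-0.1, -0.12, -0.12, 0, 0, 0, 0], [-0.2, -0.24, -0.12, 0, 0, 0, 0], [-0.3, -0.36, -0.12, 0, 0, 0, 0], [-0.5, -0.6, -0.12, 0, 0, 0, 0], [-0.6, -0.7, -0.12, 0, 0, 0, 0], [-0.7, -0.8, -0.12, 0, 0, -0.17, 0], [-0.8, -0.9, -0.12, 0, 0, -0.17, 0], [-0.94, -1.0, -0.12, 0, 0, -0.17, 0], [-0.94, -1.0, -0.12, 0, 0, -0.17, 0], [-0.94, -1.0, -0.12, 0, 0, -0.17, 0], [-0.94, -1.0, -0.12, 0, 0, -0.17, 0], [-0.94, -1.0, -0.12, 0, 0, -0.17, 0], [-0.94, -1.0, -0.12, 0, 0, -0.17, 0], [-0.94, -1.0, -0.12, 0, 0, -0.17, 0], [-0.94, -1.0, -0.12, 0, 0, -0.17, 0], [-0.94, -1.0, -0.12, 0, 0, -0.17, 0]]}}

```text
clock: 2.1
tool_pos: [0.4663, -0.0941, 0.2916]
eef_rot: [0.0, 0.045, 0.999, -0.0]
force: [-0.0, -0.6, -0.4]
width: 0.0
```

```bash
cat > shot.py <<'E'
import sys
from h import *
from station import telemetry, vision
n=sys.argv[1]
s=telemetry.get_state(); p,_=vision.camera("wrist"); i=vision.camera_info("wrist")
T=np.eye(4);T[:3,:3]=Rq(s["eef_rot"]).as_matrix();T[:3,3]=s["tool_pos"]
W=np.linalg.inv(T@i["mount"])
np.savez(f"{n}.npz",p=p,K=i["camera_matrix"],R=W[:3,:3],t=W[:3,3])
cv2.imwrite(f"pics/{n}.png",p[:,:,::-1])
print(s["clock"],s["tool_pos"].round(4),s["eef_rot"].round(4),s["force"].round(2),s["width"])
E
python3 shot.py w1
```

```text
2.1 [ 0.4663 -0.0941  0.2916] [ 2.00e-04  4.53e-02  9.99e-01 -1.00e-04] [-0.03 -0.6  -0.38] 4.8062536803720684e-05
```

View pics/w1.png

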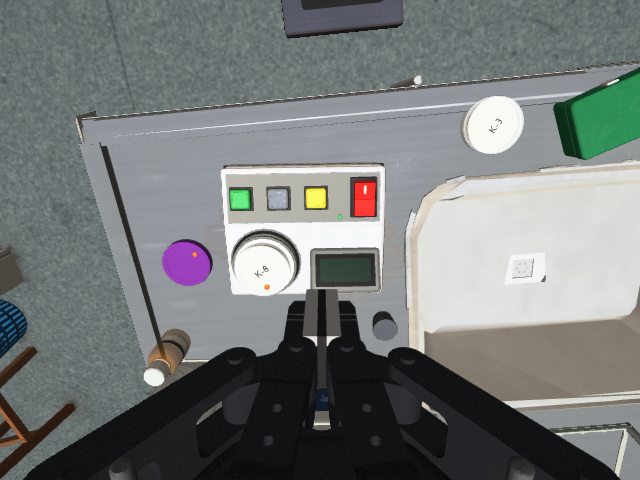

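```bash
cat > m.py <<'E'
import sys
from h import *
w=load(sys.argv[1]);a=load("top0");b=load("side0")
box=(200,140,420,310)
print(w["p"][262,265],w["p"][198,240],w["p"][198,316],w["p"][180,365])
rng=dict(red=((0,150,90),(8,255,255)),yel=((22,120,100),(33,255,255)),grn=((45,120,80),(75,255,255)),grey=((105,15,80),(130,80,170)),orange=((5,130,120),(18,255,255)))
for k,(lo,hi) in rng.items():
    W=blobs(w["p"],box,lo,hi,15);print(k,[tuple(float(x) for x in q) for q in W])
    if W and k!='grey':
        W=max(W,key=lambda q:q[2]); print("  ray54",ray(w,*W[:2],.054).round(4),end=' ')
        if k in('red','yel','grn'):
            A=max(blobs(a["p"],(335,225,435,310),lo,hi),key=lambda q:q[2]); B=max(blobs(b["p"],(280,240,420,350),lo,hi),key=lambda q:q[2])
            print("wt",tri(w,W[:2],a,A[:2]).round(4),"ws",tri(w,W[:2],b,B[:2]).round(4))
g=cv2.resize(w["p"][150:310,210:400],(712,600),interpolation=cv2.INTER_CUBIC); cv2.imwrite(f"pics/{sys.argv[1]}_c.png",g[:,:,::-1])
E
python3 m.py w1
```

```text
[250 250 247] [106 236 133] [253 252 100] [96 44 43]
red [(364.2, 198.0, 727.0)]
  ray54 [ 0.479 -0.049  0.054] wt [ 0.4792 -0.0486  0.0519] ws [ 0.4803 -0.0492  0.0534]
yel [(315.5, 197.9, 408.0)]
  ray54 [ 0.4741 -0.101   0.054 ] wt [ 0.4735 -0.1004  0.0547] ws [ 0.4755 -0.1013  0.0508]
grn [(239.5, 199.0, 392.0)]
  ray54 [ 0.4678 -0.1823  0.054 ] wt [ 0.4621 -0.1729  0.0846] ws [ 0.4693 -0.1833  0.0512]
grey [(289.2, 159.0, 5689.0), (390.9, 177.9, 78.0), (404.8, 193.4, 297.0), (213.8, 267.5, 15.0), (215.5, 291.3, 25.0), (203.7, 298.4, 36.0), (212.8, 303.5, 31.0)]
orange [(266.6, 286.7, 21.0)]
  ray54 [ 0.5747 -0.1682  0.054 ]
```

View pics/w1_c.png

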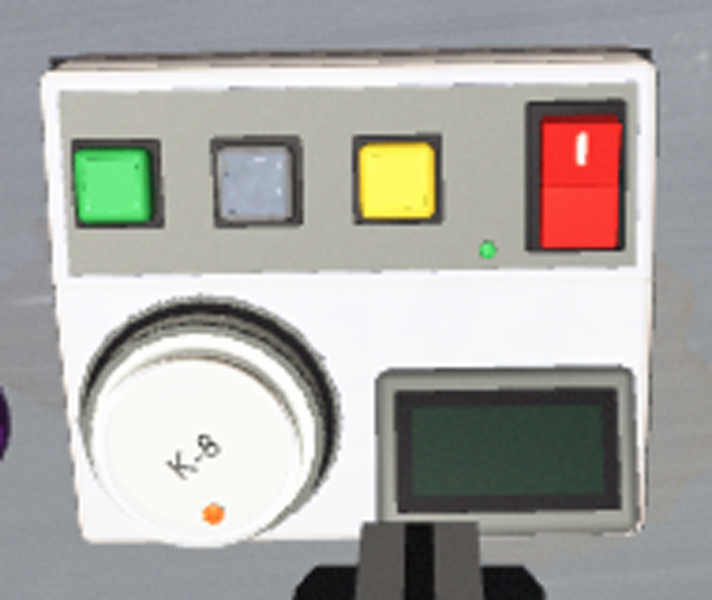

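Run:
```python
from h import *
w=load("w1");a=load("top0")
print("rocker near end",ray(w,365,180.7,.060), "bar",ray(w,365.3,189.5,.058),"far",ray(w,365,216.2,.052))
print("top dish lid",ray(a,406.5,256.4,.076),"rim",ray(a,404.7,258.3,.064))
g=cv2.resize(cv2.cvtColor(w["p"][225:300,225:305],cv2.COLOR_RGB2GRAY),None,fx=7,fy=7,interpolation=cv2.INTER_CUBIC)
g=cv2.GaussianBlur(g,(9,9),0)
e=cv2.Canny(g,15,40)
cv2.imwrite("pics/dish_e.png",np.hstack([cv2.convertScaleAbs(g),e])[:, :1120])
print(g.shape)
cs=cv2.HoughCircles(g,cv2.HOUGH_GRADIENT_ALT,1.5,20,param1=60,param2=.6,minRadius=150,maxRadius=270)
if cs is not None:
  for c in cs[0]: print(c, (225+c[0]/7,225+c[1]/7), c[2]/7, ray(w,225+c[0]/7,225+c[1]/7,.076))
c=-w["R"].T@w["t"];print(c)
```

```text
rocker near end [ 0.45912771 -0.04781092  0.06      ] bar [ 0.46890281 -0.04778232  0.058     ] far [ 0.49999279 -0.04905255  0.052     ]
top dish lid [ 0.54399332 -0.16949834  0.076     ] rim [ 0.54125405 -0.16725126  0.064     ]
(525, 560)
[267.      286.5     239.72815] (np.float32(263.14285), np.float32(265.92856)) 34.24688 [ 0.53840256 -0.16361638  0.076     ]
[267.      286.5     209.46255] (np.float32(263.14285), np.float32(265.92856)) 29.923222 [ 0.53840256 -0.16361638  0.076     ]
[ 0.38224241 -0.08595492  0.43429991]
```

```bash
python3 -c "
import cv2;i=cv2.imread('pics/dish_e.png');print(i.shape);cv2.imwrite('pics/dish_e2.png',cv2.resize(i,(800,int(800*i.shape[0]/i.shape[1]))))"
```

```text
(525, 1120, 3)
```

View pics/dish_e2.png

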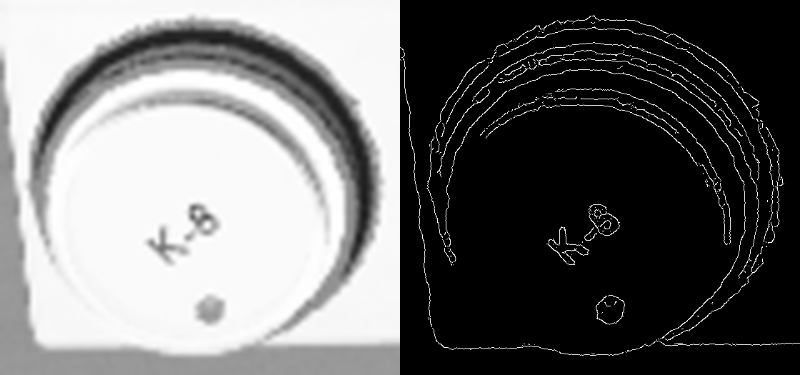

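```bash
cat > go.py <<'E'
import sys
from h import *
from station import telemetry
x,y,z,t=map(float,sys.argv[1:5])
s=telemetry.get_state();R0=Rq(s["eef_rot"]);R1=Rdes((.997,-.076),np.deg2rad(t))
print(s["clock"],s["tool_pos"].round(4),s["force"].round(2),cmd(s["tool_pos"],R0,[x,y,z],R1), 'axis z',R1.as_matrix()[:,2].round(3))
E
python3 go.py .459 -.048 .085 9
```

```text
2.15 [ 0.4663 -0.0943  0.2916] [-0.11  0.17 -0.29] [ 0.0232  0.0909  0.4131 -0.0009 -0.0997 -0.0094] axis z [ 0.156 -0.012 -0.988]
```

Request:
{"op": "jog_arm", "data": {"targets": [[0.023, 0.09, 0.1, 0, -0.1, -0.01, 0], [0.023, 0.09, 0.2, 0, -0.1, -0.01, 0], [0.023, 0.09, 0.3, 0, -0.1, -0.01, 0], [0.023, 0.09, 0.36, 0, -0.1, -0.01, 0], [0.023, 0.091, 0.4, 0, -0.1, -0.01, 0], [0.023, 0.091, 0.413, 0, -0.1, -0.01, 0], [0.023, 0.091, 0.413, 0, -0.1, -0.01, 0], [0.023, 0.091, 0.413, 0, -0.1, -0.01, 0]]}}

```text
clock: 3.15
tool_pos: [0.4596, -0.0486, 0.0857]
eef_rot: [0.079, 0.038, 0.996, -0.004]
force: [0.3, -0.7, -0.2]
width: 0.0002
```

```bash
python3 shot.py w2; python3 go.py .462 -.048 .062 9;  python3 go.py .463 -.048 .053 9
```

```text
3.15 [ 0.4596 -0.0486  0.0857] [ 0.079   0.0378  0.9961 -0.0038] [ 0.3  -0.68 -0.21] 0.00016021576526135795
3.2 [ 0.4596 -0.0486  0.0857] [0.01 0.39 0.16] [ 0.0028  0.0017  0.0476 -0.001   0.0008  0.0002] axis z [ 0.156 -0.012 -0.988]
3.2 [ 0.4596 -0.0486  0.0857] [0.01 0.39 0.16] [ 0.0037  0.0019  0.0657 -0.001   0.0008  0.0002] axis z [ 0.156 -0.012 -0.988]
```

View pics/w2.png

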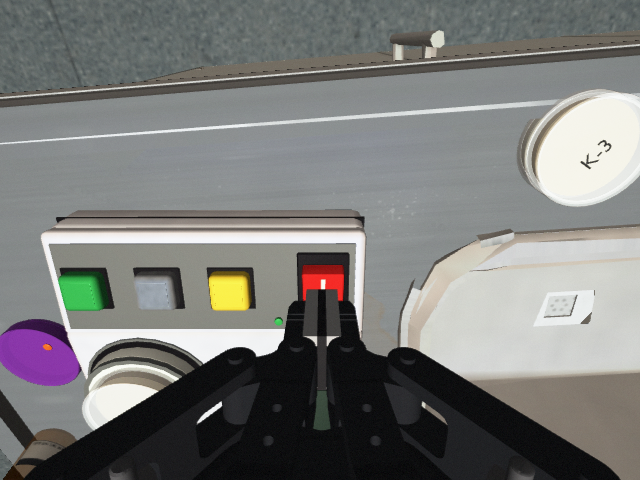

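Run:
```python
from h import *
w=load("w2")
for h in(.058,.062):print(ray(w,323,267,h))
print(proj(w,np.array([.4596,-.0486,.0857])))
for k,lo,hi in(('yel',(22,120,100),(33,255,255)),('grn',(45,120,80),(75,255,255))):
    q=max(blobs(w["p"],(40,200,360,340),lo,hi),key=lambda q:q[2]);print(k,q,ray(w,q[0],q[1],.054))
```

```text
[ 0.45723204 -0.04732175  0.058     ]
[ 0.45457927 -0.04712958  0.062     ]
[320.65729765 306.06008112]
yel (np.float64(228.8), np.float64(291.2), 1479) [ 0.47172479 -0.09988708  0.054     ]
grn (np.float64(80.4), np.float64(292.5), 1359) [ 0.46647226 -0.18101814  0.054     ]
```

Request:
{"op": "jog_arm", "data": {"targets": [[0.0035, 0.0015, 0.03, 0, 0, 0, 0], [0.0035, 0.0015, 0.044, 0, 0, 0, 0], [0.0035, 0.0015, 0.048, 0, 0, 0, 0], [0.0035, 0.0015, 0.048, 0, 0, 0, 0]]}}

```text
clock: 3.7
tool_pos: [0.4612, -0.0479, 0.0607]
eef_rot: [0.078, 0.038, 0.996, -0.004]
force: [0.3, -0.5, -0.6]
width: 0.0003
```

Request:
{"op": "jog_arm", "data": {"targets": [[0, 0, 0.003, 0, 0, 0, 0], [0, 0, 0.006, 0, 0, 0, 0], [0, 0, 0.006, 0, 0, 0, 0]]}}

```text
clock: 4.08
tool_pos: [0.4616, -0.048, 0.0578]
eef_rot: [0.078, 0.038, 0.996, -0.004]
force: [-1.3, -0.3, 1.2]
width: -0.0001
```

Request:
{"op": "jog_arm", "data": {"targets": [[0, 0, 0.003, 0, 0, 0, 0], [0, 0, 0.005, 0, 0, 0, 0], [0, 0, 0.005, 0, 0, 0, 0]]}}

```text
clock: 4.45
tool_pos: [0.4621, -0.048, 0.0553]
eef_rot: [0.078, 0.038, 0.996, -0.004]
force: [0.2, 0.7, -0.5]
width: -0.0
```

```bash
python3 shot.py w3
```

```text
4.45 [ 0.4621 -0.048   0.0553] [ 0.0784  0.0379  0.9962 -0.0036] [ 0.25  0.71 -0.48] -2.7019222655187405e-05
```

View pics/w3.png

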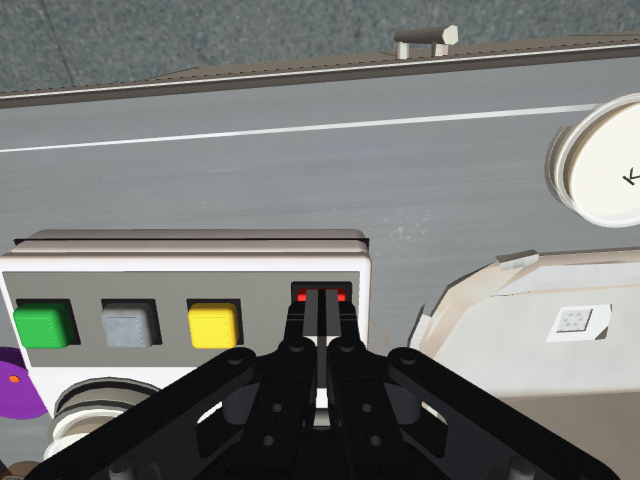

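Request:
{"op": "jog_arm", "data": {"targets": [[0, 0, 0.002, 0, 0, 0, 0], [0, 0, 0.004, 0, 0, 0, 0], [0, 0, 0.004, 0, 0, 0, 0]]}}

```text
clock: 4.88
tool_pos: [0.4624, -0.0481, 0.0536]
eef_rot: [0.078, 0.038, 0.996, -0.004]
force: [-2.4, -0.0, 5.6]
width: 0.0
```

Request:
{"op": "jog_arm", "data": {"targets": [[0, 0, 0.001, 0, 0, 0, 0], [0, 0, 0.002, 0, 0, 0, 0], [0, 0, 0.002, 0, 0, 0, 0]]}}

```text
clock: 5.25
tool_pos: [0.4626, -0.0481, 0.0533]
eef_rot: [0.079, 0.038, 0.996, -0.004]
force: [-11.1, 2.2, 20.3]
width: -0.0001
```

Rigid stop reached at z≈0.0535: retract and look.

Request:
{"op": "jog_arm", "data": {"targets": [[0, 0, -0.04, 0, 0, 0, 0], [0, 0, -0.1, 0, 0.05, 0, 0], [0, 0, -0.18, 0, 0.1, 0, 0], [0, 0, -0.24, 0, 0.1, 0, 0], [0, -0.1, -0.24, 0, 0.1, 0, 0], [0.1, -0.2, -0.24, 0, 0.1, 0, 0], [0.1, -0.2, -0.24, 0, 0.1, 0, 0], [0.1, -0.2, -0.24, 0, 0.1, 0, 0]]}}

```text
clock: 6.25
tool_pos: [0.387, -0.1426, 0.1635]
eef_rot: [0.0, 0.039, 0.999, -0.001]
force: [0.7, -0.5, 1.0]
width: 0.0004
```

```bash
python3 shot.py w4; python3 go.py .54 -.165 .2 0
```

```text
6.25 [ 0.387  -0.1426  0.1635] [ 3.000e-04  3.880e-02  9.992e-01 -7.000e-04] [ 0.65 -0.49  1.  ] 0.00041976206264284426
6.3 [ 0.3874 -0.1422  0.1635] [ 0.13 -0.33 -0.44] [-3.078e-01 -2.230e-02 -7.280e-02 -8.000e-04  4.000e-04 -2.000e-04] axis z [ 0. -0. -1.]
```

View pics/w4.png

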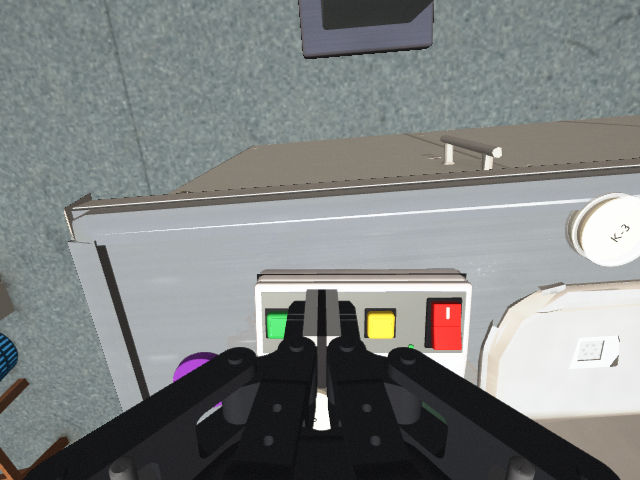

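Run:
```python
from h import *
from station import vision
for n in("side","top"):
    p,d=vision.camera(n);z=load(n+"0");np.savez(n+"1.npz",p=p,d=d,K=z["K"],R=z["R"],t=z["t"])
    c=p[240:350,280:420] if n=="side" else p[225:310,335:435]
    c=cv2.resize(c,(760,597) if n=="side" else (706,600),interpolation=cv2.INTER_CUBIC); cv2.imwrite(f"pics/{n}1.png",c[:,:,::-1])
```

```text
(no output)
```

View pics/side1.png

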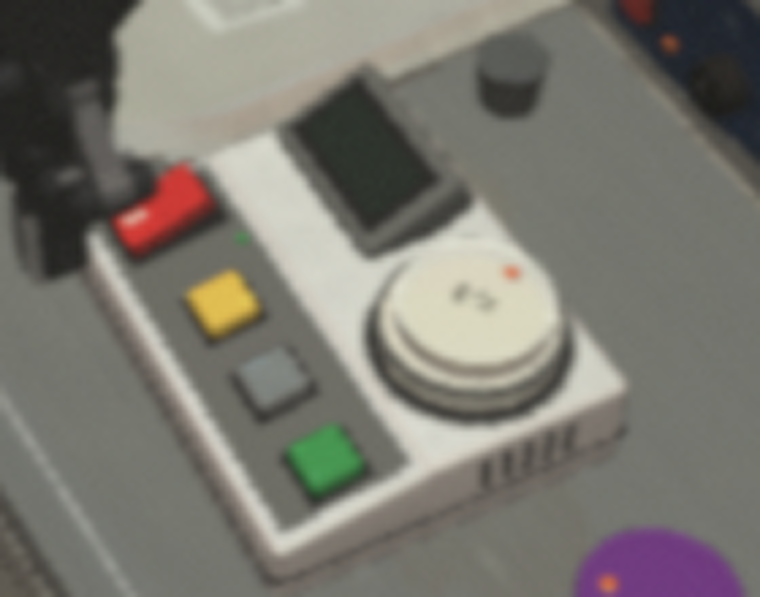

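View pics/top1.png

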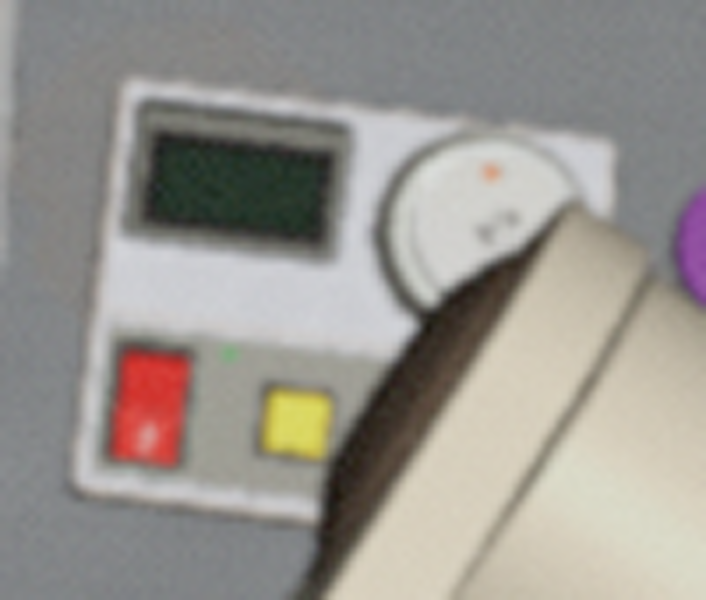

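```bash
python3 - <<'E'
from h import *
w=load("w1");a=load("top0");b=load("side0")
print("label",ray(a,405.8,256.9,.076),ray(b,367.5,294.7,.076),ray(w,261.5,272,.076))
for z,n,bx in((a,'top',(395,245,420,262)),(b,'side',(365,285,385,300)),(w,'w',(250,275,280,300))):
    q=max(blobs(z["p"],bx,(3,70,120),(22,255,255),2),key=lambda q:q[2]);print(n,q,ray(z,q[0],q[1],.073))
for c in [(a,406.5,256.4),(b,280+471*140/760,240+309*110/597),(w,263.8,267.2)]: print(ray(*c,.076))
E
python3 go.py .473 -.1005 .075 9
```

```text
label [ 0.54264394 -0.16780058  0.076     ] [ 0.54649346 -0.16671854  0.076     ] [ 0.54537462 -0.16642738  0.076     ]
6.4 [ 0.3877 -0.1418  0.1634] [-0.55 -0.12 -0.55] [-0.1639  0.0954  0.1768 -0.0007 -0.0998  0.0008] axis z [ 0.156 -0.012 -0.988]Traceback (most recent call last):
  File "<stdin>", line 5, in <module>
ValueError: max() iterable argument is empty
```

Request:
{"op": "jog_arm", "data": {"targets": [[-0.08, 0.095, 0.0, 0, -0.05, 0, 0], [-0.164, 0.095, 0.08, 0, -0.1, 0, 0], [-0.164, 0.095, 0.15, 0, -0.1, 0, 0], [-0.164, 0.095, 0.177, 0, -0.1, 0, 0], [-0.164, 0.095, 0.177, 0, -0.1, 0, 0], [-0.164, 0.095, 0.177, 0, -0.1, 0, 0]]}}

```text
clock: 7.15
tool_pos: [0.473, -0.1016, 0.0761]
eef_rot: [0.079, 0.038, 0.996, -0.004]
force: [0.6, -0.1, -0.3]
width: 0.0003
```

```bash
python3 shot.py w5; python3 go.py .473 -.1005 .058 9;python3 go.py .474 -.1005 .050 9
```

```text
7.15 [ 0.473  -0.1016  0.0761] [ 0.0792  0.0378  0.9961 -0.0039] [ 0.61 -0.07 -0.27] 0.0002686293361791147
7.2 [ 0.473  -0.1017  0.0761] [-0.71 -1.31 -0.46] [ 0.006   0.0024  0.0358 -0.0012  0.0012  0.0002] axis z [ 0.156 -0.012 -0.988]
7.2 [ 0.473  -0.1017  0.0761] [-0.71 -1.31 -0.46] [ 0.0065  0.0026  0.0519 -0.0012  0.0012  0.0002] axis z [ 0.156 -0.012 -0.988]
```

View pics/w5.png

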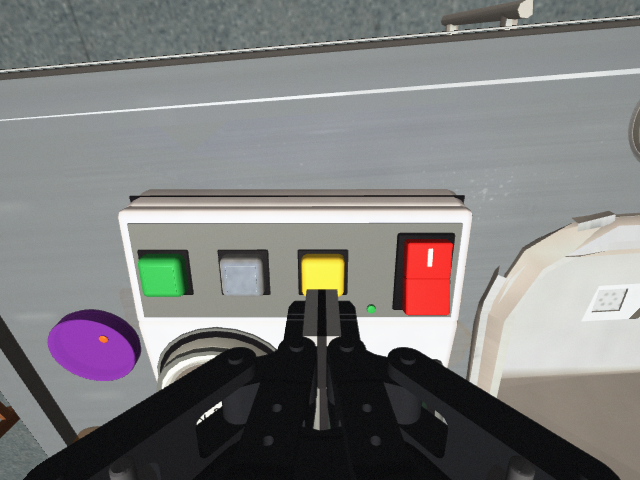

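Request:
{"op": "jog_arm", "data": {"targets": [[0.005, 0.002, 0.02, 0, 0, 0, 0], [0.005, 0.002, 0.034, 0, 0, 0, 0], [0.005, 0.002, 0.04, 0, 0, 0, 0], [0.005, 0.002, 0.043, 0, 0, 0, 0], [0.005, 0.002, 0.043, 0, 0, 0, 0]]}}

```text
clock: 7.82
tool_pos: [0.4733, -0.1005, 0.0531]
eef_rot: [0.078, 0.038, 0.996, -0.004]
force: [-1.1, 0.4, 1.2]
width: 0.0
```

Request:
{"op": "jog_arm", "data": {"targets": [[0, 0, 0.002, 0, 0, 0, 0], [0, 0, 0.004, 0, 0, 0, 0], [0, 0, 0.004, 0, 0, 0, 0]]}}

```text
clock: 8.2
tool_pos: [0.4737, -0.1006, 0.0512]
eef_rot: [0.078, 0.038, 0.996, -0.004]
force: [-1.0, 1.0, 3.6]
width: -0.0
```

Request:
{"op": "jog_arm", "data": {"targets": [[0, 0, 0.002, 0, 0, 0, 0], [0, 0, 0.004, 0, 0, 0, 0], [0, 0, 0.004, 0, 0, 0, 0]]}}

```text
clock: 8.57
tool_pos: [0.474, -0.1006, 0.0497]
eef_rot: [0.078, 0.038, 0.996, -0.004]
force: [-7.4, 1.9, 15.4]
width: -0.0001
```

Request:
{"op": "jog_arm", "data": {"targets": [[0, 0, -0.03, 0, 0, 0, 0], [0, 0, -0.08, 0, 0.05, 0, 0], [0, 0, -0.15, 0, 0.1, 0, 0], [0, 0, -0.15, 0, 0.1, 0, 0], [0, 0, -0.15, 0, 0.1, 0, 0]]}}

```text
clock: 9.2
tool_pos: [0.4621, -0.0995, 0.1228]
eef_rot: [0.0, 0.038, 0.999, -0.001]
force: [0.4, -0.9, 0.6]
width: 0.0003
```

```bash
python3 shot.py w6; python3 go.py .542 -.166 .125 0;python3 m.py w6 | grep -v grey
```

```text
9.2 [ 0.4621 -0.0995  0.1228] [ 1.000e-04  3.800e-02  9.993e-01 -6.000e-04] [ 0.44 -0.91  0.58] 0.0003452319051307047
9.25 [ 0.4618 -0.0994  0.1225] [-0.36  0.68  0.17] [-0.17   -0.1206 -0.0049 -0.0007 -0.0002 -0.    ] axis z [ 0. -0. -1.]
[166 173 189] [140 145 151] [145 150 154] [146 149 154]
red [(402.0, 265.6, 1995.0)]
  ray54 [ 0.4773 -0.049   0.054 ] wt [ 0.4791 -0.0485  0.0505] ws [ 0.4805 -0.0483  0.0517]
yel [(320.4, 265.1, 1101.0)]
  ray54 [ 0.473  -0.1007  0.054 ] wt [ 0.4736 -0.1005  0.0524] ws [ 0.4757 -0.1009  0.05  ]
grn [(204.3, 266.4, 313.0), (359.5, 294.6, 35.0)]
  ray54 [ 0.4683 -0.1745  0.054 ] wt [ 0.4674 -0.1765  0.0533] ws [ 0.4729 -0.1786  0.0436]
orange []
```

View pics/w6.png

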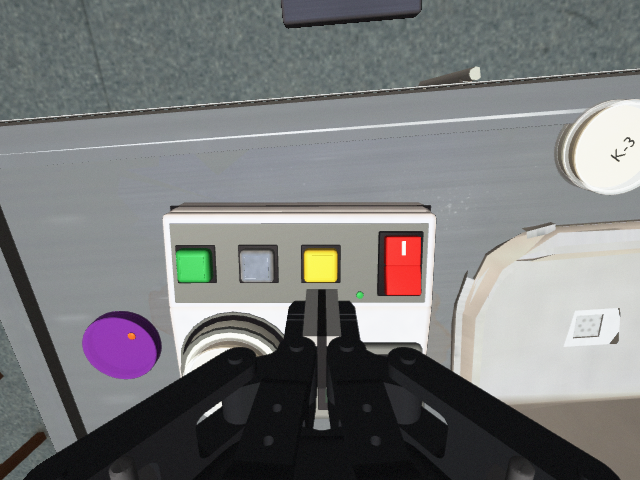

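Request:
{"op": "jog_arm", "data": {"targets": [[-0.085, -0.06, 0, 0, 0, 0, 0], [-0.17, -0.12, 0, 0, 0, 0, 0], [-0.17, -0.12, 0.03, 0, 0, 0, 0], [-0.17, -0.12, 0.06, 0, 0, 0, 0], [-0.17, -0.12, 0.072, 0, 0, 0, 0], [-0.17, -0.12, 0.072, 0, 0, 0, 0]]}}

```text
clock: 10.0
tool_pos: [0.5419, -0.1654, 0.0871]
eef_rot: [-0.0, 0.038, 0.999, -0.001]
force: [-0.4, -0.5, 0.6]
width: -0.0001
```

Run:
```python
from h import *
from station import vision,telemetry
s=telemetry.get_state();print(s["tool_pos"],s["force"])
cs=[]
for n in("side","top"):
    p,d=vision.camera(n)
    c=p[240:350,280:420] if n=="side" else p[225:310,335:435]
    cs.append(cv2.resize(c,(400,300),interpolation=cv2.INTER_CUBIC))
cv2.imwrite(f"pics/d1.png",np.hstack(cs)[:,:,::-1])
```

```text
[ 0.54189092 -0.16536577  0.08706837] [-0.39201117 -0.50333068  0.60660347]
```

View pics/d1.png

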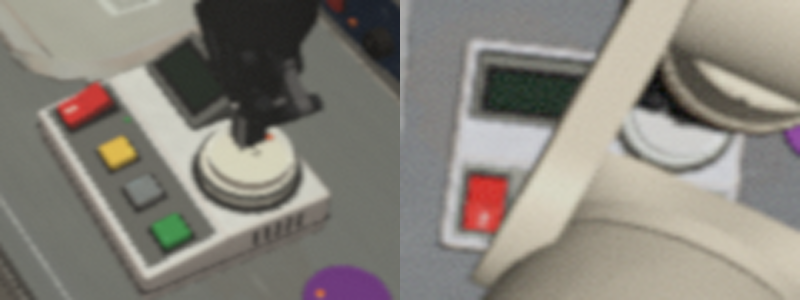

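Request:
{"op": "jog_arm", "data": {"targets": [[0, 0, 0.01, 0, 0, 0, 0], [0, 0, 0.018, 0, 0, 0, 0], [0, 0, 0.02, 0, 0, 0, 0], [0, 0, 0.02, 0, 0, 0, 0]]}}

```text
clock: 10.6
tool_pos: [0.5424, -0.1659, 0.0772]
eef_rot: [-0.0, 0.038, 0.999, -0.001]
force: [-0.2, 0.4, -0.1]
width: -0.0001
```

Request:
{"op": "jog_arm", "data": {"targets": [[0, 0, 0.002, 0, 0, 0, 0], [0, 0, 0.005, 0, 0, 0, 0], [0, 0, 0.005, 0, 0, 0, 0]]}}

```text
clock: 10.98
tool_pos: [0.5425, -0.166, 0.0749]
eef_rot: [0.0, 0.038, 0.999, -0.001]
force: [0.3, 0.1, 2.4]
width: -0.0001
```

Request:
{"op": "jog_arm", "data": {"targets": [[0, 0, 0.002, 0, 0, 0, 0], [0, 0, 0.004, 0, 0, 0, 0], [0, 0, 0.004, 0, 0, 0, 0]]}}

```text
clock: 11.35
tool_pos: [0.5425, -0.166, 0.0728]
eef_rot: [0.0, 0.038, 0.999, -0.001]
force: [0.4, 0.3, 3.4]
width: -0.0001
```

Request:
{"op": "jog_arm", "data": {"targets": [[0, 0, 0.002, 0, 0, 0, 0], [0, 0, 0.003, 0, 0, 0, 0], [0, 0, 0.003, 0, 0, 0, 0]]}}

```text
clock: 11.72
tool_pos: [0.5425, -0.166, 0.0713]
eef_rot: [0.0, 0.038, 0.999, -0.001]
force: [1.1, -0.2, 4.1]
width: -0.0001
```

Request:
{"op": "jog_arm", "data": {"targets": [[0, 0, 0.001, 0, 0, 0, 0], [0, 0, 0.002, 0, 0, 0, 0], [0, 0, 0.002, 0, 0, 0, 0]]}}

```text
clock: 12.1
tool_pos: [0.5425, -0.166, 0.0705]
eef_rot: [0.0, 0.038, 0.999, -0.001]
force: [0.1, 0.2, 6.8]
width: -0.0
```

Request:
{"op": "jog_arm", "data": {"targets": [[0, 0, 0.001, 0, 0, 0, 0], [0, 0, 0.001, 0, 0, 0, 0], [0, 0, 0.001, 0, 0, 0, 0]]}}

```text
clock: 12.48
tool_pos: [0.5426, -0.166, 0.0704]
eef_rot: [0.0, 0.038, 0.999, -0.001]
force: [-1.3, 0.9, 12.1]
width: -0.0001
```

Request:
{"op": "jog_arm", "data": {"targets": [[0, 0, -0.003, 0, 0, 0, 0], [0, 0, -0.007, 0, 0, 0, 0], [0, 0, -0.011, 0, 0, 0, 0], [0, 0, -0.015, 0, 0, 0, 0], [0, 0, -0.03, 0, 0, 0, 0], [0, 0, -0.08, 0, 0, 0, 0], [0.07, 0, -0.11, 0, 0, 0, 0], [0.15, 0, -0.11, 0, 0, 0, 0], [0.15, 0, -0.11, 0, 0, 0, 0], [0.15, 0, -0.11, 0, 0, 0, 0]]}}

```text
clock: 13.72
tool_pos: [0.4679, -0.1603, 0.1252]
eef_rot: [0.0, 0.038, 0.999, -0.001]
force: [-0.4, 0.9, -0.5]
width: 0.0002
```

```bash
python3 shot.py w7; python3 go.py .467 -.182 .072 9
python3 - <<'E'
from h import *
from station import vision,telemetry
cs=[]
for n in("side","top"):
    p,d=vision.camera(n)
    c=p[240:350,280:420] if n=="side" else p[225:310,335:435]
    cs.append(cv2.resize(c,(400,300),interpolation=cv2.INTER_CUBIC))
cv2.imwrite(f"pics/d2.png",np.hstack(cs)[:,:,::-1])
E
```

```text
13.725 [ 0.4679 -0.1603  0.1252] [ 3.000e-04  3.820e-02  9.993e-01 -8.000e-04] [-0.42  0.86 -0.51] 0.0002272535609818609
13.775 [ 0.4681 -0.1603  0.125 ] [-0.47 -0.12  0.4 ] [-0.001  -0.0433  0.106  -0.0009 -0.0998  0.    ] axis z [ 0.156 -0.012 -0.988]
```

View pics/d2.png

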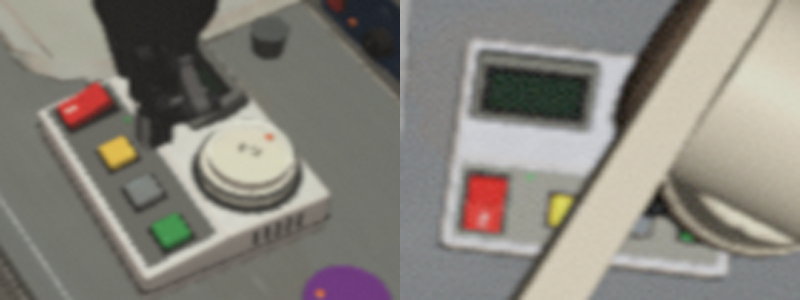

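View pics/w7.png

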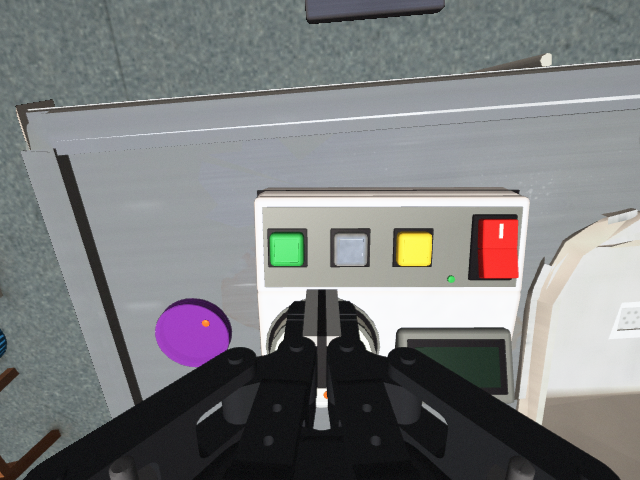

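Request:
{"op": "jog_arm", "data": {"targets": [[0, -0.043, 0, 0, -0.05, 0, 0], [-0.001, -0.043, 0.05, 0, -0.1, 0, 0], [-0.001, -0.043, 0.1, 0, -0.1, 0, 0], [-0.001, -0.043, 0.106, 0, -0.1, 0, 0], [-0.001, -0.043, 0.106, 0, -0.1, 0, 0]]}}

```text
clock: 14.5
tool_pos: [0.467, -0.1818, 0.0723]
eef_rot: [0.078, 0.038, 0.996, -0.004]
force: [0.3, -0.7, 1.0]
width: 0.0002
```

```bash
python3 shot.py w8; python3 go.py .467 -.182 .0545 9
python3 - <<'E'
from h import *
w=load("w7")
q=max(blobs(w["p"],(200,140,420,310),(45,120,80),(75,255,255)),key=lambda q:q[2]);print(q,ray(w,q[0],q[1],.053))
E
```

```text
14.5 [ 0.467  -0.1818  0.0723] [ 0.0783  0.0377  0.9962 -0.0036] [ 0.28 -0.67  0.97] 0.00016791423620289786
14.55 [ 0.4672 -0.1819  0.0726] [ 0.92 -0.44  0.72] [ 0.006  -0.0002  0.0358 -0.001   0.0003  0.0004] axis z [ 0.156 -0.012 -0.988]
(np.float64(286.4), np.float64(249.0), 1102) [ 0.46761026 -0.18239202  0.053     ]
```

View pics/w8.png

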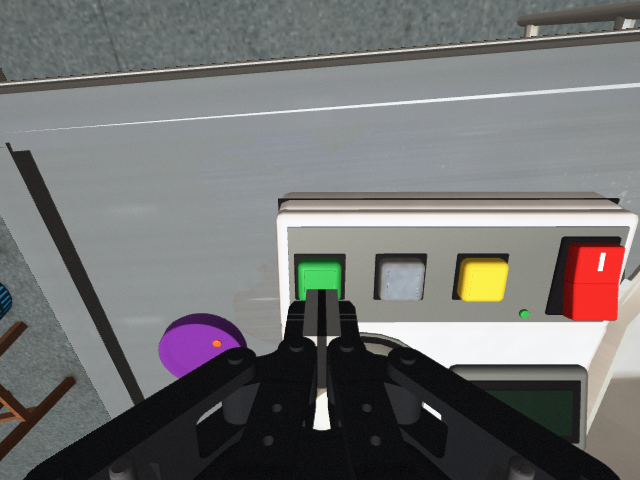

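Request:
{"op": "jog_arm", "data": {"targets": [[0.005, 0, 0.02, 0, 0, 0, 0], [0.005, 0, 0.032, 0, 0, 0, 0], [0.005, 0, 0.037, 0, 0, 0, 0], [0.005, 0, 0.037, 0, 0, 0, 0]]}}

```text
clock: 15.05
tool_pos: [0.4669, -0.1817, 0.053]
eef_rot: [0.078, 0.038, 0.996, -0.004]
force: [-0.8, 0.4, 2.3]
width: -0.0003
```

Request:
{"op": "jog_arm", "data": {"targets": [[0, 0, 0.002, 0, 0, 0, 0], [0, 0, 0.004, 0, 0, 0, 0], [0, 0, 0.004, 0, 0, 0, 0]]}}

```text
clock: 15.42
tool_pos: [0.4673, -0.1818, 0.0513]
eef_rot: [0.078, 0.038, 0.996, -0.004]
force: [-1.1, 0.5, 3.8]
width: 0.0002
```

Request:
{"op": "jog_arm", "data": {"targets": [[0, 0, 0.002, 0, 0, 0, 0], [0, 0, 0.004, 0, 0, 0, 0], [0, 0, 0.004, 0, 0, 0, 0]]}}

```text
clock: 15.8
tool_pos: [0.4676, -0.1819, 0.0497]
eef_rot: [0.078, 0.038, 0.996, -0.004]
force: [-6.8, 2.8, 12.9]
width: -0.0001
```

Bottomed out. Retract and check.

Request:
{"op": "jog_arm", "data": {"targets": [[0, 0, -0.02, 0, 0, 0, 0], [0, 0, -0.06, 0, 0, 0, 0], [0, 0, -0.15, 0, 0.05, 0, 0], [0, 0, -0.25, 0, 0.1, 0, 0], [0, 0.1, -0.36, 0, 0.1, 0, 0], [0, 0.15, -0.46, 0, 0.1, 0, 0], [0, 0.15, -0.46, 0, 0.1, 0, 0], [0, 0.15, -0.46, 0, 0.1, 0, 0], [0, 0.15, -0.46, 0, 0.1, 0, 0]]}}

```text
clock: 16.92
tool_pos: [0.4371, -0.1043, 0.275]
eef_rot: [-0.001, 0.038, 0.999, -0.0]
force: [0.6, 0.3, -1.0]
width: 0.0
```

```bash
python3 shot.py w9
python3 - <<'E'
from h import *
from station import vision,telemetry
p,d=vision.camera("side")
cv2.imwrite(f"pics/d3.png",cv2.resize(p[200:400,230:500],(800,593),interpolation=cv2.INTER_CUBIC)[:,:,::-1])
w=load("w9")
cv2.imwrite("pics/w9_c.png",cv2.resize(w["p"][130:330,180:450],(800,593),interpolation=cv2.INTER_CUBIC)[:,:,::-1])
E
```

```text
16.925 [ 0.4371 -0.1043  0.275 ] [-1.000e-03  3.840e-02  9.993e-01 -3.000e-04] [ 0.59  0.25 -0.97] 3.591565191499468e-05
```

View pics/d3.png

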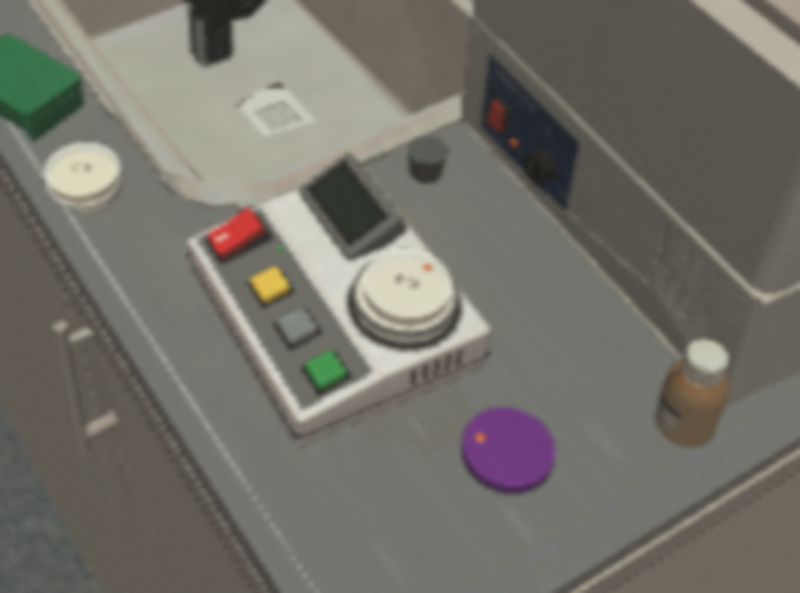

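View pics/w9_c.png

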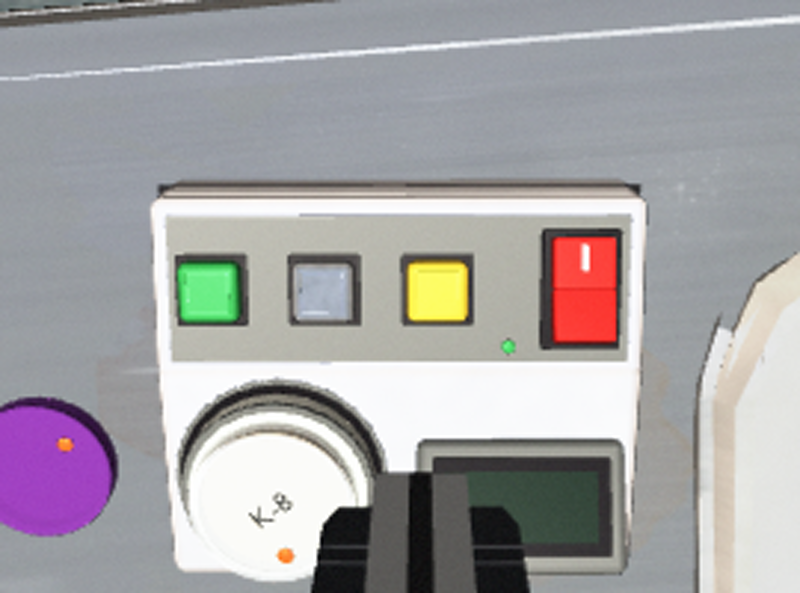

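Rocker is on, the keys are up, the dish is seated and everything else is undisturbed.

```bash
python3 -c "
from station import bot
print(bot.job_done())"
```

```text
the job is handed in; nothing more can be done
None
```

I carried out all four presses in the order asked and handed the job in at about 17 s. No verdict came back.

| Step | What the arm met | Force at the end |
|---|---|---|
| Red rocker, near half | Force dropped as it snapped over, then a hard stop | About 20 N |
| Yellow key | About 4 mm of travel to a hard stop | About 15 N |
| Dish, pressed at its middle | About 6 mm of stage travel to the stop | About 12 N |
| Green key | About 4 mm of travel to a hard stop | About 13 N |

The fingers were lifted clear after each press so the key or stage could spring back. The arm never went over the grey key to press it.

- **Final pictures:** The last side and wrist views show the rocker's near half down and all keys up. The dish lies in the stage rim, and the things in view look where they were. The slide box is only partly in those views, and the pen and the label of the waiting dishes were not compared with the start.
- **Disagreements:** My estimates of the dish centre differed by up to about 6 mm between views, so I pressed at a point between them.
- **Not confirmed:** I could not read any number on the display in these pictures. The zeroing, count and store therefore rest on travel and force alone.

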